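# Close, tighten and proof the swing clamp on a steel block

## Robot

A 6-joint arm with a two-finger parallel gripper is mounted at the origin on the work surface. World frame = base frame: x ahead of the robot, y to its left, z up, the work surface at z = 0. Lengths are in mm, angles in rad, forces in N, time in s.
With the tool pointing down it reaches from about 275 to 1000 mm from the base axis. Payload 8.4 kg.
Tool frame: the origin (TCP) lies on the centre line of the jaws, within the pads' length; the fingertips stand 22 mm ahead of it and the grasp point (between the pads) lies 3 mm ahead of it; z points along the fingers, y is the line along which they close (so a half turn about z gives the same grasp; the last joint's range is limited). The gripper opens to 85 mm and grips with 20 to 120 N. Pads are 22 mm wide; open, the fingers measure 114 mm over their backs; the gripper's body (76 mm by 85 mm) begins 54 mm behind the grasp point. The pads swing forward as they close: fully open they stand 13 mm farther back than shut.
Start: joints at [-1.194, 0.353, 1.633, -0, 1.155, -0.002], TCP at [231.127, -580.696, 253.281] pointing down, gripper open.
Joint ranges: [-2.63, 2.63], [-0.92, 2.1], [0.06, 2.66], [-1.3, 4.44], [0, 2.69], [-3.02, 3.02]. Speed limits (rad/s): [2.22, 2.22, 2.79, 3.14, 3.14, 3.14].

## Interface

Orientations are given as a rotation vector (axis times angle).
In Python, from bench import telemetry, cams, arm gives the robot as it stands.
- The arm moves only by the tool servo_tool, never from a script. Its argument "rows" is a list of rows, each a list of 7 numbers: the turn, a rotation vector about the world's x, y, z in rad, then the shift along the world's x, y, z in mm, then the opening, from 0 (shut) to 1 (fully open). A call has 1 to 20 rows; each row shifts and turns the commanded pose from where the row before left it; what a row does not reach is not made up. A row lasts 1/8 s, in which the tool goes at most 62.5 mm and 10.7 degrees, less where a joint would pass 70% of its speed; a pose out of reach is approached as far as the arm can. A call is refused whole if a number of a shift passes 62.5 or a number of a turn 0.188, either way. A call with a gripper value outside its range is refused whole. The fingers move at their own pace and stop on an object; the grip force is fixed at half the most. Time passes only in rows, so rows that do not move let the fingers close. It gives the time, the measured TCP pose, the force, the opening and the grip force at its end, in the units of the state.
- telemetry.get_obs(): the state, without advancing time (a new reading comes with each control period).
- cams.read_camera(name): name is "scene" or "top" or "wrist"; returns (picture, depth): 420x560x3 uint8, red, green, blue; 420x560 float32, mm along the optical axis (not along the pixel's ray), 0 where there is no reading.
- cams.camera_info(name): a dict with "mtx" (3x3 intrinsics, pixels), "D" ([k1, k2, p1, p2, k3] as OpenCV has them; the pictures are not rectified), "R" (3x3) and "t" (3): a world point X has camera coordinates R X + t. Camera axes: x right, y down, z forward; pixel columns grow to the right and rows downward; lengths in mm; the calibration is good to about 2 mm. A picture is of the moment at which its call begins: read the wrist's pose just before it. camera_info takes no time and is no camera call; for the wrist camera it gives the pose at the moment of the call.
- arm.close_job(): hands the job in; it is judged then, once.
The state is a dict: "t": time; "joints": joint angles; "joint_vel": joint speeds; "joint_torque": joint torques, N m; "tcp_pos": TCP position; "tool_rot": TCP orientation; "force": force on the tool from outside, world axes, zero at the start; "torque": the same for the moment, N m; "opening": finger opening in mm; "gripper_force": force on a finger pad.
Only numpy, scipy, OpenCV 4.12 (cv2) and the standard library are available. Lean on these libraries where they do the work, as an engineer would, in place of code of your own. Each camera call takes 0.05 s, during which the arm holds its last target. There are 200 camera calls.

## Task

On the clamping fixture, swing the clamp arm clockwise over the steel block until it meets its stop, then turn the lever on the clamp screw clockwise until the screw bites and lean on the lever's grip with about 12 newtons for a full second; do not lean so hard that the screw is forced past its bite. Let the lever go slack, then lean on it once more with the same 12 newtons for a full second to check that the screw holds. Leave the clamp closed and tight with the lever unloaded, and do not knock the block or the other things about.

Things in the scene. Friction and masses are not known exactly. Their poses are not given: they have to be found in the camera images.
- fixture: Steel base plate bolted to the bench, 150 (x) x 220 (y) x 18 mm; origin at the centre of its underside, z up. It carries a pivot post, a swing arm and two low fences (to 32 mm above the bench) round the block.
- pivot (a point): On the vertical axis of the swing arm, at the arm's mid-height, 72 mm above the bench (fixture frame x 0, y -60 mm). The bolt head there reaches 88 mm above the bench.
- clamp_arm (a joint): Swing of the clamp arm, a flat steel bar 30 mm wide lying 64 to 80 mm above the bench and 145 mm long from the pivot. rad; 0 = closed against its stop, over the block, pointing along the fixture's +y; positive = swung open, anticlockwise from above, up to 1.5. It stays where it is left; friction 0.4 N m.
- swing_pin (a point): Mid-height of the plain upright pin near the arm's free end, by which the arm is swung: 14 mm diameter, from 80 to 115 mm above the bench, 135 mm from the pivot axis.
- screw_hub (a point): Centre of the top of the clamp screw's round hub (30 mm diameter, 103 mm above the bench), on the screw's vertical axis, on the arm 100 mm from the pivot. Its x axis points along the unloaded lever to the grip, z up. It turns clockwise (from above) against 0.2 N m of friction until the screw bites, an unknown 0.3 to 1.0 rad from where the lever starts; then only the springy lever gives.
- lever_grip (a point): Mid-height of the upright black plastic grip at the lever's end: 20 mm diameter, 50 mm tall, from 100 to 150 mm above the bench, 110 mm from the screw axis. The lever is a 10 mm steel rod at about 103 mm above the bench. It bends sideways at the grip by about 2.9 mm for 12 N (0.24 mm per N), springs back when let go.
- pad_face (a point): Centre of the underside of the brass pad under the screw; 58 mm above the bench when the screw has bitten, rising 1.5 mm per rad of slack.
- overrun (a joint): How far the screw has been forced past its bite, rad; 0 at the start and when all is well. It is forced at 2.3 N m (21 N at the grip).
- work: Plain steel block 60 x 70 x 40 mm standing loose on the plate under the closed arm; origin at the centre of its underside. Leave it in place.
- v_block: Dark steel V-block 50 x 45 x 38 mm beside the fixture; origin at its underside. Leave alone.
- parallel: Steel parallel bar 12 x 120 x 20 mm lying behind the fixture; origin at its underside. Leave alone.
- spanner: Steel spanner lying flat beside the fixture; origin about its middle. Leave alone.
- oil: Amber bottle 52 mm diameter, 130 mm tall; origin at its underside. Leave alone.
- pot: Steel cup 76 mm across, 100 mm tall; origin at its underside. Leave alone.
- drill_case: Blue case 100 x 160 x 45 mm; origin at its underside. Leave alone.
- collet: Steel collet 48 mm diameter, 58 mm tall; origin at its underside. Leave alone.

How it is judged:
By the outcome, as a careful person would: the job done as asked, in the order asked, and still so for the second after the job is handed in, with the robot touching nothing.
It also fails if it takes over 70 s, if anything falls off the work surface, if the arm or the gripper's body presses on something with over 40 N, if the wrist force passes 120 N, or if a joint passes its speed limit or range.

## Working session

There is one attempt and no reset: what is moved stays moved. The work goes in short steps, Python scripts to look and compute and a tool call to move; the robot and the scene stay as the last step left them, time stands still between calls to the robot, and variables do not carry over. Pictures are saved under pics/ and viewed, at most 10 in all, crops included, and the job is handed in when it is done.

Besides the shell and the picture viewer there is one more tool, called after "Emit:" in YAML: its name, and indented under it one key for each argument. servo_tool: Moves the arm, as the interface text tells. Its arguments: {"type":"object","properties":{"rows":{"type":"array"}},"required":["rows"]}

```bash
ls; mkdir -p pics; python3 - <<'E'
from bench import telemetry,cams,arm
import cv2,numpy as np
print(telemetry.get_obs())
for n in("scene","top"):
    p,d=cams.read_camera(n);cv2.imwrite(f"pics/{n}0.png",p[:,:,::-1]);np.savez(f"{n}0.npz",p=p,d=d)
    i=cams.camera_info(n);print(n,-np.array(i["R"]).T@np.array(i["t"]),i)
E
```

```text
pics
{'t': 0.0, 'joints': array([-1.19441335e+00,  3.53618090e-01,  1.63413230e+00, -1.21832655e-05,
        1.15522836e+00, -2.41478023e-03]), 'joint_vel': array([-2.05579857e-05, -1.76326656e-03,  2.42548888e-03,  1.89597662e-03,
       -5.15366527e-04,  3.52911760e-04]), 'joint_torque': array([-6.70223690e-04, -6.05234528e+01, -3.42072880e+01, -2.69420752e-05,
        9.18581849e-03,  5.87836809e-06]), 'tcp_pos': array([ 230.94913227, -580.27766985,  252.58122898]), 'tool_rot': array([-3.08407636e+00, -5.91214692e-01,  4.21763859e-04]), 'force': array([-0.05173048, -2.19986747, -0.74267265]), 'torque': array([ 0.03007026, -0.01949773, -0.04489191]), 'gripper_force': 0.0, 'opening': 85.27973439567504}
scene [1573.76092072 -234.73860909  804.97045441] {'mtx': array([[475.70059289,   0.        , 284.3279173 ],
       [  0.        , 475.70059289, 206.57058699],
       [  0.        ,   0.        ,   1.        ]]), 'D': array([-0.06677127,  0.        ,  0.        ,  0.        ,  0.        ]), 'R': array([[ 0.20555462,  0.97856982,  0.0121822 ],
       [ 0.56820121, -0.10920062, -0.8156118 ],
       [-0.79680279,  0.17457471, -0.57847125]]), 't': array([-103.5920126 , -263.30305532, 1760.60878069])}
top [ 480.25768238  -32.3619518  1319.85118552] {'mtx': array([[390.14905826,   0.        , 280.7842932 ],
       [  0.        , 390.14905826, 205.65212746],
       [  0.        ,   0.        ,   1.        ]]), 'D': array([-0.03055283,  0.        ,  0.        ,  0.        ,  0.        ]), 'R': array([[-0.01797448, -0.99982066,  0.0059634 ],
       [-0.9972701 ,  0.01750076, -0.07173615],
       [ 0.07161892, -0.00723654, -0.99740582]]), 't': array([ -31.59456867,  574.19402498, 1281.79752467])}
```

View pics/scene0.png

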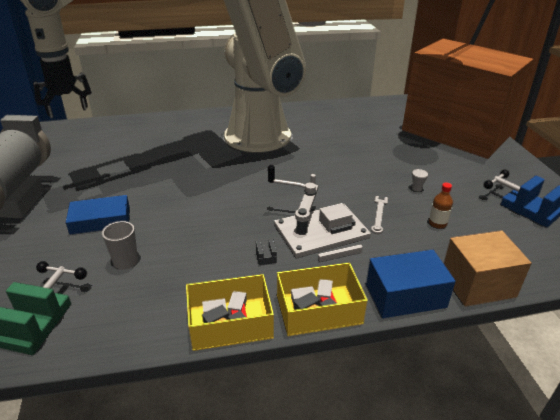

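View pics/top0.png

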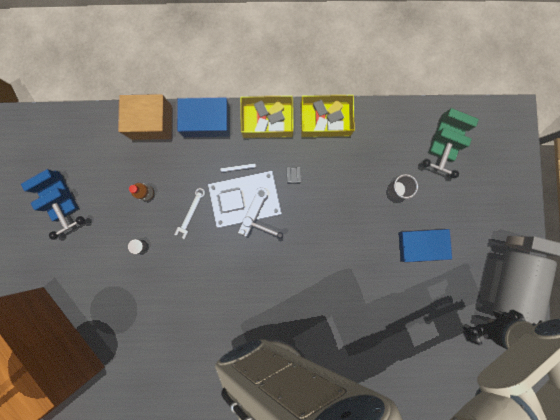

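The fixture sits at about (245,198) in the top view: pivot near (263,193), swing pin near (244,232), grip near (280,235). I'll enlarge that crop.

```bash
python3 - <<'E'
import cv2,numpy as np
a=np.load("top0.npz")["p"][150:250,190:300,::-1];b=np.load("scene0.npz")["p"][155:265,250:380,::-1]
a=cv2.resize(a,None,fx=5,fy=5,interpolation=cv2.INTER_CUBIC)
cv2.imwrite("pics/c_top.png",a)
cv2.imwrite("pics/c_scene.png",cv2.resize(b,None,fx=5,fy=5,interpolation=cv2.INTER_CUBIC))
E
```

```text
(no output)
```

View pics/c_top.png

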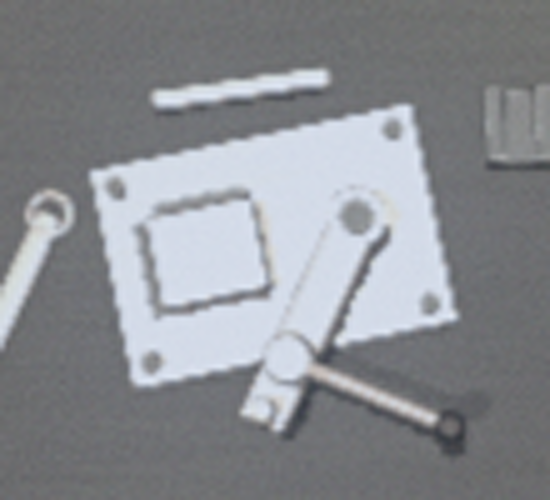

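View pics/c_scene.png

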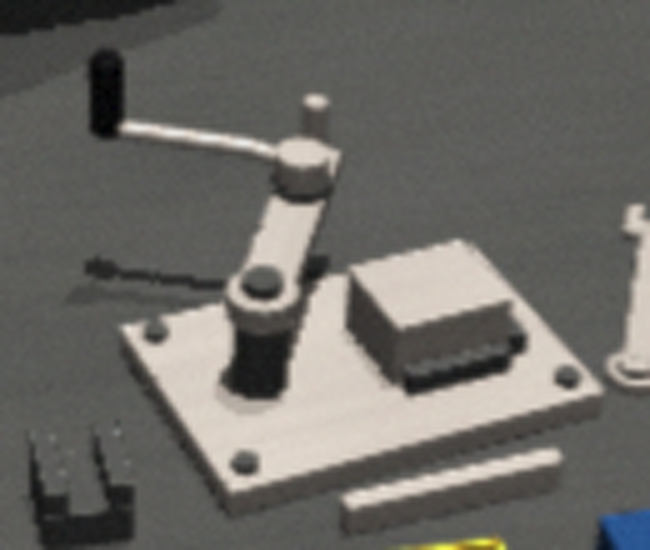

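The top crop shows bolt head (357,215), hub (290,357), grip top (451,424), pin top (264,409) and plate corners (92,172), (410,104), (456,318), (137,385). I'll cast these to their known heights.

```bash
cat >h.py <<'E'
import cv2,numpy as np
from bench import cams
def ray(info,px,z):
    R=np.array(info["R"]);t=np.array(info["t"]);K=np.array(info["mtx"])
    u=cv2.undistortPoints(np.array([[px]],float),K,np.array(info["D"]))[0,0]
    d=R.T@np.array([*u,1]);c=-R.T@t
    return c+d*(z-c[2])/d[2]
E
python3 - <<'E'
from h import *
i=cams.camera_info("top");s=cams.camera_info("scene")
P={}
for n,c,z in[("piv",(357,215),88),("hub",(290,357),103),("grip",(451,424),150),("pin",(264,409),115),("c1",(92,172),18),("c2",(410,104),18),("c3",(456,318),18),("c4",(137,385),18)]:
    P[n]=ray(i,((c[0]-2)/5+190,(c[1]-2)/5+150),z);print(n,P[n].round(1))
for n,c,z in[("piv",(263,281),88),("hub",(302,153),103),("grip",(105,57),150),("pin",(316,101),115)]:
    print("scene",n,ray(s,((c[0]-2)/5+250,(c[1]-2)/5+155),z).round(1))
d=lambda a,b:np.linalg.norm((P[a]-P[b])[:2]).round(1)
print(d("piv","hub"),d("piv","pin"),d("hub","grip"),d("c1","c2"),d("c2","c3"))
ctr=sum(P[c] for c in("c1","c2","c3","c4"))/4;y=P["c1"]-P["c2"]+P["c4"]-P["c3"];a=np.arctan2(-y[0],y[1])
print("ctr",ctr,"yaw",a,"pivot pred",ctr[:2]-60*np.array([-np.sin(a),np.cos(a)]))
for q in("hub","pin"):
    v=P[q]-P["piv"];print("arm angle",np.arctan2(-v[0],v[1])-a)
v=P["grip"]-P["hub"];print("lever dir",np.arctan2(v[1],v[0]))
E
```

```text
piv [611.3  20.7  88. ]
hub [521.5  63.1 103. ]
grip [478.1 -36.4 150. ]
pin [489.3  78.6 115. ]
c1 [650.9 201.3  18. ]
c2 [693.3 -13.   18. ]
c3 [548.5 -41.4  18. ]
c4 [507.5 172.   18. ]
scene piv [613.3  23.   88. ]
scene hub [521.5  66.6 103. ]
scene grip [478.9 -34.6 150. ]
scene pin [489.2  82.4 115. ]
99.3 135.0 108.5 218.5 147.6
ctr [600.04339535  79.72088202  18.        ] yaw 0.19239112787295914 pivot pred [611.51578238  20.82789147]
arm angle 0.9374743383471191
arm angle 0.9355419516117554
lever dir -1.981931726258453
```

Emit:
servo_tool:
  rows:
    - [0,0,0.166,18.4,47.2,0,0.4]
    - [0,0,0.166,18.4,47.2,0,0.4]
    - [0,0,0.166,18.4,47.2,0,0.4]
    - [0,0,0.166,18.4,47.2,0,0.4]
    - [0,0,0.166,18.4,47.2,0,0.4]
    - [0,0,0.166,18.4,47.2,0,0.4]
    - [0,0,0.166,18.4,47.2,0,0.4]
    - [0,0,0.166,18.4,47.2,0,0.4]
    - [0,0,0.166,18.4,47.2,0,0.4]
    - [0,0,0.166,18.4,47.2,0,0.4]
    - [0,0,0.166,18.4,47.2,0,0.4]
    - [0,0,0.166,18.4,47.2,0,0.4]
    - [0,0,0.166,18.4,47.2,0,0.4]
    - [0,0,0.166,18.4,47.2,0,0.4]
    - [0,0,0,0,0,0,0.4]
    - [0,0,0,0,0,0,0.4]

```text
t: 2.1
tcp_pos: [488.1, 79.9, 252.9]
tool_rot: [-0.684, -3.065, 0.001]
force: [0.0, -0.2, 0.0]
opening: 34.4
gripper_force: 0.0
```

```bash
python3 - <<'E'
from h import *
i=cams.camera_info("wrist");p,d=cams.read_camera("wrist");cv2.imwrite("pics/w1.png",p[:,:,::-1])
R=np.array(i["R"]);t=np.array(i["t"]);K=np.array(i["mtx"])
for n,X in[("pin",(489.3,80.5,115)),("hub",(521.5,64.8,103)),("grip",(478.5,-35.5,150)),("tcp",(488,80,253)),("piv",(612,22,88))]:
    print(n,cv2.projectPoints(np.array([X],float),cv2.Rodrigues(R)[0],t,K,np.array(i["D"]))[0].round(0).tolist())
E
```

```text
pin [[[281.0, 201.0]]]
hub [[[281.0, 233.0]]]
grip [[[149.0, 257.0]]]
tcp [[[281.0, 278.0]]]
piv [[[280.0, 311.0]]]
```

View pics/w1.png

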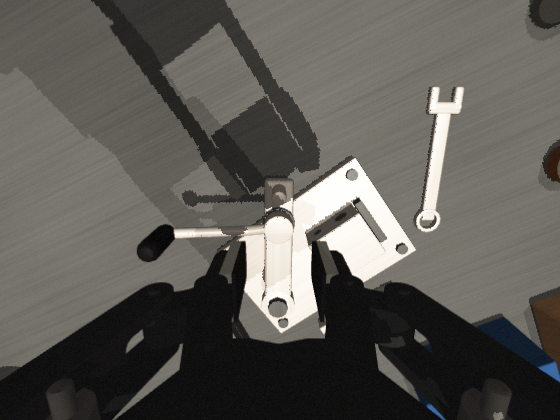

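The wrist view confirms the layout: hub (278,228), pivot (278,306), grip (152,250), the pin close to (279,190), all within a few px of prediction; the fingers straddle the pin line. Now I descend.

Emit:
servo_tool:
  rows:
    - [0,0,0,0,0.5,-30,0.4]
    - [0,0,0,0,0,-30,0.4]
    - [0,0,0,0,0,-30,0.4]
    - [0,0,0,0,0,-20,0.4]
    - [0,0,0,0,0,-18,0.4]
    - [0,0,0,0,0,-15,0.4]
    - [0,0,0,0,0,0,0.4]
    - [0,0,0,0,0,0,0.4]

```text
t: 3.15
tcp_pos: [489.0, 80.3, 110.8]
tool_rot: [0.685, 3.066, 0.0]
force: [0.4, -0.2, 0.3]
opening: 34.0
gripper_force: 0.0
```

Emit:
servo_tool:
  rows:
    - [0,0,-0.06,3.67,7.22,0,0.4]
    - [0,0,-0.06,4.1,6.99,0,0.4]
    - [0,0,-0.06,4.51,6.73,0,0.4]
    - [0,0,-0.06,4.91,6.44,0,0.4]
    - [0,0,-0.06,5.28,6.14,0,0.4]
    - [0,0,-0.06,5.64,5.81,0,0.4]
    - [0,0,-0.06,5.98,5.46,0,0.4]
    - [0,0,-0.06,6.3,5.09,0,0.4]
    - [0,0,-0.06,6.59,4.71,0,0.4]
    - [0,0,-0.06,6.86,4.3,0,0.4]
    - [0,0,-0.06,7.11,3.88,0,0.4]
    - [0,0,-0.06,7.33,3.45,0,0.4]

```text
t: 4.65
tcp_pos: [556.9, 146.4, 111.0]
tool_rot: [1.722, 2.627, -0.001]
force: [-1.4, -2.8, 0.7]
opening: 34.3
gripper_force: 1.5
```

Emit:
servo_tool:
  rows:
    - [0,0,-0.03,3.74,1.56,0,0.4]
    - [0,0,-0.03,3.78,1.45,0,0.4]
    - [0,0,-0.03,3.83,1.33,0,0.4]
    - [0,0,-0.03,3.86,1.22,0,0.4]
    - [0,0,-0.03,3.9,1.1,0,0.4]
    - [0,0,-0.03,3.93,0.98,0,0.4]
    - [0,0,0,0,0,0,0.4]

```text
t: 5.52
tcp_pos: [580.7, 154.8, 110.3]
tool_rot: [1.95, 2.463, 0.002]
force: [0.2, -0.1, -0.4]
opening: 34.3
gripper_force: 0.0
```

Emit:
servo_tool:
  rows:
    - [0,0,-0.02,2.6,0.6,0,0.4]
    - [0,0,-0.02,2.6,0.55,0,0.4]
    - [0,0,-0.02,2.6,0.5,0,0.4]

```text
t: 5.9
tcp_pos: [587.8, 156.0, 110.2]
tool_rot: [-2.024, -2.403, 0.001]
force: [-2.4, -2.6, 0.0]
opening: 34.1
gripper_force: 1.4
```

Emit:
servo_tool:
  rows:
    - [0,0,0,1.5,0.25,0,0.4]
    - [0,0,0,1.5,0.25,0,0.4]

```text
t: 6.15
tcp_pos: [590.8, 156.8, 110.2]
tool_rot: [-2.022, -2.404, -0.0]
force: [-3.4, -0.6, 0.9]
opening: 33.9
gripper_force: 1.5
```

Emit:
servo_tool:
  rows:
    - [0,0,0,1.5,0.25,0,0.4]
    - [0,0,0,1.5,0.2,0,0.4]

```text
t: 6.4
tcp_pos: [593.0, 157.3, 110.1]
tool_rot: [-2.022, -2.403, 0.002]
force: [-9.3, 1.2, 6.0]
opening: 34.0
gripper_force: 4.4
```

Emit:
servo_tool:
  rows:
    - [0,0,0,0.8,0.15,0,0.4]
    - [0,0,0,0,0,0,0.4]

```text
t: 6.65
tcp_pos: [593.0, 157.3, 110.1]
tool_rot: [-2.021, -2.402, 0.004]
force: [-10.2, 1.4, 5.5]
opening: 34.3
gripper_force: 4.5
```

Emit:
servo_tool:
  rows:
    - [0,0,0,-5,-0.9,0,0.4]
    - [0,0,0,-5,-0.9,0,0.4]
    - [0,0,0,0,0,25,0.4]
    - [0,0,0,0,0,40,0.4]
    - [0,0,0,0,0,55,0.4]
    - [0,0,0.18,-20,-50,10,0.4]
    - [0,0,0.18,-20,-50,0,0.4]
    - [0,0,0.18,-20,-50,0,0.4]
    - [0,0,0.18,0,0,0,0.4]
    - [0,0,0.18,0,0,0,0.4]
    - [0,0,0.18,0,0,0,0.4]
    - [0,0,0.18,0,0,0,0.4]
    - [0,0,0.18,0,0,0,0.4]
    - [0,0,0.18,0,0,0,0.4]

```text
t: 8.4
tcp_pos: [524.9, 5.3, 240.5]
tool_rot: [-0.356, 3.12, -0.001]
force: [0.0, 0.8, 0.3]
opening: 33.9
gripper_force: 0.0
```

```bash
python3 - <<'E'
from h import *
o=[]
for n,(y0,y1,x0,x1) in(("top",(150,250,190,300)),("scene",(155,265,250,380))):
    p,d=cams.read_camera(n);o.append(cv2.resize(p[y0:y0+100,x0:x0+110,::-1],None,fx=3.6,fy=3.6,interpolation=cv2.INTER_CUBIC))
cv2.imwrite("pics/c2.png",np.hstack(o))
E
```

```text
(no output)
```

View pics/c2.png

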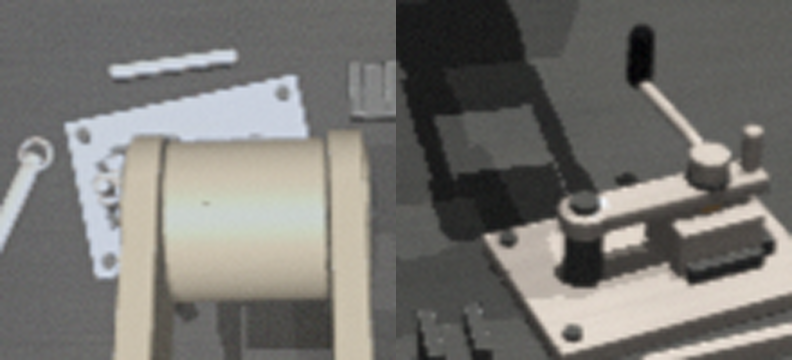

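The arm is swung over the block. In the scene half, hub top is at (710,153), pin top (753,130), grip top (642,33); I'll cast these to their known heights.

```bash
python3 - <<'E'
from h import *
s=cams.camera_info("scene");P={}
for n,c,z in[("piv",(584,203),88),("hub",(710,153),103),("grip",(642,33),150),("pin",(753,130),115)]:
    P[n]=ray(s,((c[0]-396-1.3)/3.6+250,(c[1]-1.3)/3.6+155),z);print(n,P[n].round(1))
v=P["pin"]-P["piv"];print(np.arctan2(-v[0],v[1]),np.hypot(*v[:2]))
v=P["hub"]-P["piv"];print(np.arctan2(-v[0],v[1]),np.hypot(*v[:2]))
v=P["grip"]-P["hub"];print(np.arctan2(v[1],v[0]),np.hypot(*v[:2]))
E
```

```text
piv [614.1  21.9  88. ]
hub [590.9 121.8 103. ]
grip [491.2  94.8 150. ]
pin [584.8 155.7 115. ]
0.21549050611916698 136.9659293789694
0.2277970164734046 102.5578624813403
-2.8770267113995174 103.31726605642447
```

The scene points give an arm angle of about 0.22 against a plate yaw of 0.195. The difference is near the noise, so I'll move out of the top camera's view and check before leaning.

Emit:
servo_tool:
  rows:
    - [0,0,0,-30,-50,0,0.45]
    - [0,0,0,-30,-50,0,0.45]
    - [0,0,0,-30,-50,0,0.45]
    - [0,0,0,-20,-50,0,0.45]
    - [0,0,0,0,-50,0,0.45]
    - [0,0,0,0,0,0,0.45]
    - [0,0,0,0,0,0,0.45]

```text
t: 9.38
tcp_pos: [414.4, -244.3, 240.1]
tool_rot: [0.341, -3.123, -0.001]
force: [0.0, 0.5, -0.0]
opening: 38.1
gripper_force: 0.0
```

```bash
python3 - <<'E'
from h import *
p=np.mean([cams.read_camera("top")[0].astype(float) for _ in range(4)],0).astype(np.uint8)
cv2.imwrite("pics/c3.png",cv2.resize(p[150:250,190:300,::-1],None,fx=5,fy=5,interpolation=cv2.INTER_CUBIC))
E
```

```text
(no output)
```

View pics/c3.png

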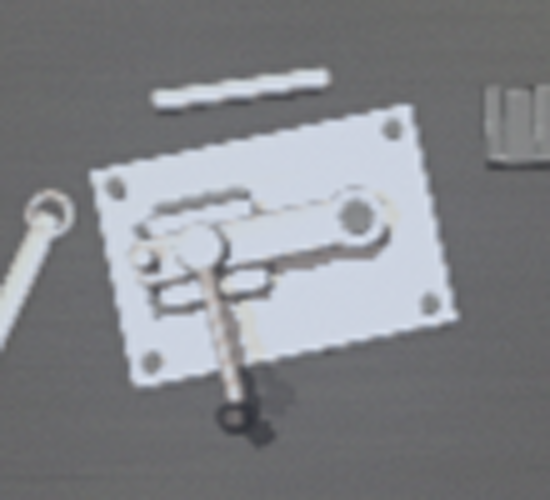

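Now the top crop shows pivot (357,216), hub (203,247), pin top (145,259) and grip top (236,415).

```bash
python3 - <<'E'
from h import *
i=cams.camera_info("top");P={}
for n,c,z in[("piv",(357,215.5),88),("hub",(203,247),103),("grip",(236,415),150),("pin",(145,259),115)]:
    P[n]=ray(i,((c[0]-2)/5+190,(c[1]-2)/5+150),z);print(n,P[n].round(1))
for q in("hub","pin"):
    v=P[q]-P["piv"];print(np.arctan2(-v[0],v[1]),np.hypot(*v[:2]))
v=P["grip"]-P["hub"];print(np.arctan2(v[1],v[0]),np.hypot(*v[:2]))
E
```

```text
piv [611.   20.7  88. ]
hub [591.3 116.7 103. ]
grip [485.8  92.1 150. ]
pin [583.4 151.3 115. ]
0.20253072517394685 98.03172821406105
0.20864901548665818 133.46267490775978
-2.9124958477745 108.343858029556
```

Emit:
servo_tool:
  rows:
    - [0,0,0,10.2,48.1,0,0.45]
    - [0,0,0,10.2,48.1,0,0.45]
    - [0,0,0,10.2,48.1,0,0.45]
    - [0,0,0,10.2,48.1,0,0.45]
    - [0,0,0,10.2,48.1,0,0.45]
    - [0,0,0,10.2,48.1,0,0.45]
    - [0,0,0,10.2,48.1,0,0.45]
    - [0,0,0,0,0,0,0.45]
    - [0,0,0,0,0,-30,0.45]
    - [0,0,0,0,0,-30,0.45]
    - [0,0,0,0,0,-20,0.45]
    - [0,0,0,0,0,-16,0.45]
    - [0,0,0,0,0,-16,0.45]
    - [0,0,0,0,0,0,0.45]
    - [0,0,0,0,0,0,0.45]

```text
t: 11.45
tcp_pos: [486.4, 92.1, 128.7]
tool_rot: [-0.347, 3.122, 0.0]
force: [0.3, 0.5, 0.3]
opening: 38.4
gripper_force: 0.0
```

Emit:
servo_tool:
  rows:
    - [0,0,-0.05,-1.13,5.38,0,0.45]
    - [0,0,-0.05,-0.86,5.43,0,0.45]
    - [0,0,-0.05,-0.58,5.47,0,0.45]
    - [0,0,-0.05,-0.31,5.49,0,0.45]
    - [0,0,-0.05,-0.04,5.5,0,0.45]
    - [0,0,-0.05,0.24,5.49,0,0.45]

```text
t: 12.2
tcp_pos: [483.4, 124.8, 129.0]
tool_rot: [0.126, 3.139, -0.0]
force: [-0.6, -1.9, 1.2]
opening: 38.6
gripper_force: 1.1
```

Emit:
servo_tool:
  rows:
    - [0,0,-0.02,0.19,2.19,0,0.45]
    - [0,0,-0.02,0.2,2.19,0,0.45]

```text
t: 12.45
tcp_pos: [483.8, 129.2, 128.7]
tool_rot: [0.187, 3.136, -0.0]
force: [-1.5, -2.0, 0.6]
opening: 38.4
gripper_force: 1.1
```

Emit:
servo_tool:
  rows:
    - [0,0,-0.02,0.26,2.18,0,0.45]
    - [0,0,-0.02,0.31,2.18,0,0.45]

```text
t: 12.7
tcp_pos: [484.3, 133.7, 128.3]
tool_rot: [-0.251, -3.132, 0.0]
force: [-1.5, -2.5, 2.5]
opening: 38.3
gripper_force: 1.1
```

Emit:
servo_tool:
  rows:
    - [0,0,-0.02,0.35,2.17,0,0.45]
    - [0,0,-0.02,0.39,2.16,0,0.45]

```text
t: 12.95
tcp_pos: [485.1, 138.1, 128.3]
tool_rot: [-0.314, -3.126, 0.0]
force: [-2.4, -1.9, 1.4]
opening: 38.4
gripper_force: 1.1
```

Emit:
servo_tool:
  rows:
    - [0,0,-0.02,0.44,2.16,0,0.45]
    - [0,0,-0.02,0.48,2.15,0,0.45]

```text
t: 13.2
tcp_pos: [485.9, 142.4, 128.2]
tool_rot: [-0.376, -3.119, 0.0]
force: [-1.8, -1.6, 0.8]
opening: 38.4
gripper_force: 1.1
```

Emit:
servo_tool:
  rows:
    - [0,0,-0.02,0.52,2.14,0,0.45]
    - [0,0,-0.02,0.56,2.13,0,0.45]

```text
t: 13.45
tcp_pos: [487.0, 146.7, 128.2]
tool_rot: [-0.439, -3.111, 0.0]
force: [-1.7, -2.1, 0.7]
opening: 38.3
gripper_force: 1.1
```

Emit:
servo_tool:
  rows:
    - [0,0,-0.02,0.6,2.12,0,0.45]
    - [0,0,-0.02,0.65,2.1,0,0.45]

```text
t: 13.7
tcp_pos: [488.3, 150.9, 128.3]
tool_rot: [-0.501, -3.101, 0.0]
force: [-1.8, -1.4, 1.2]
opening: 38.3
gripper_force: 1.1
```

Emit:
servo_tool:
  rows:
    - [0,0,-0.02,0.69,2.09,0,0.45]
    - [0,0,-0.02,0.73,2.08,0,0.45]

```text
t: 13.95
tcp_pos: [489.8, 155.0, 128.3]
tool_rot: [-0.563, -3.091, 0.0]
force: [-2.2, -0.9, 1.1]
opening: 38.1
gripper_force: 1.1
```

Emit:
servo_tool:
  rows:
    - [0,0,-0.02,0.77,2.06,0,0.45]
    - [0,0,-0.02,0.81,2.04,0,0.45]

```text
t: 14.2
tcp_pos: [491.1, 158.7, 128.1]
tool_rot: [-0.624, -3.079, 0.002]
force: [-1.1, -7.0, 1.2]
opening: 38.7
gripper_force: 3.4
```

Emit:
servo_tool:
  rows:
    - [0,0,0,0.2,0.6,0,0.45]
    - [0,0,0,0,0,0,0.45]
    - [0,0,0,0,0,0,0.45]

```text
t: 14.58
tcp_pos: [491.1, 158.9, 128.0]
tool_rot: [-0.622, -3.078, 0.003]
force: [-1.3, -6.8, 1.1]
opening: 38.1
gripper_force: 3.5
```

Emit:
servo_tool:
  rows:
    - [0,0,0,0.3,0.95,0,0.45]
    - [0,0,0,0,0,0,0.45]
    - [0,0,0,0,0,0,0.45]

```text
t: 14.95
tcp_pos: [491.3, 159.6, 128.0]
tool_rot: [-0.622, -3.078, 0.003]
force: [-2.3, -6.4, 1.4]
opening: 38.8
gripper_force: 4.1
```

Emit:
servo_tool:
  rows:
    - [0,0,0,0.4,1.2,0,0.45]
    - [0,0,0,0,0,0,0.45]
    - [0,0,0,0,0,0,0.45]

```text
t: 15.32
tcp_pos: [491.4, 160.5, 127.9]
tool_rot: [-0.622, -3.078, 0.004]
force: [-2.5, -8.7, 2.1]
opening: 38.5
gripper_force: 4.8
```

Emit:
servo_tool:
  rows:
    - [0,0,0,0.4,1.2,0,0.45]
    - [0,0,0,0,0,0,0.45]
    - [0,0,0,0,0,0,0.45]

```text
t: 15.7
tcp_pos: [491.6, 161.5, 127.8]
tool_rot: [-0.622, -3.078, 0.005]
force: [-2.8, -11.1, 1.9]
opening: 38.6
gripper_force: 5.6
```

Emit:
servo_tool:
  rows:
    - [0,0,0,0.1,0.35,0,0.45]
    - [0,0,0,0,0,0,0.45]
    - [0,0,0,0,0,0,0.45]

```text
t: 16.08
tcp_pos: [491.7, 161.7, 127.8]
tool_rot: [-0.622, -3.078, 0.005]
force: [-3.3, -11.5, 1.5]
opening: 38.5
gripper_force: 5.8
```

Emit:
servo_tool:
  rows:
    - [0,0,0,0,0,0,0.45]
    - [0,0,0,0,0,0,0.45]

```text
t: 16.32
tcp_pos: [491.7, 161.7, 127.8]
tool_rot: [-0.622, -3.078, 0.005]
force: [-2.7, -10.8, 0.6]
opening: 38.6
gripper_force: 5.8
```

Emit:
servo_tool:
  rows:
    - [0,0,0,0,0,0,0.45]

```text
t: 16.45
tcp_pos: [491.6, 161.7, 127.8]
tool_rot: [-0.622, -3.078, 0.005]
force: [-3.1, -11.0, 1.9]
opening: 38.6
gripper_force: 5.8
```

Emit:
servo_tool:
  rows:
    - [0,0,0,0.1,0.3,0,0.45]
    - [0,0,0,0,0,0,0.45]
    - [0,0,0,0,0,0,0.45]
    - [0,0,0,0,0,0,0.45]
    - [0,0,0,0,0,0,0.45]
    - [0,0,0,0,0,0,0.45]
    - [0,0,0,0,0,0,0.45]
    - [0,0,0,0,0,0,0.45]
    - [0,0,0,0,0,0,0.45]
    - [0,0,0,0,0,0,0.45]
    - [0,0,0,0,0,0,0.45]
    - [0,0,0,0,0,0,0.45]

```text
t: 17.95
tcp_pos: [491.7, 161.9, 127.8]
tool_rot: [-0.622, -3.078, 0.006]
force: [-4.0, -11.1, 1.6]
opening: 38.6
gripper_force: 6.0
```

Emit:
servo_tool:
  rows:
    - [0,0,0,-1,-2.8,0,0.45]
    - [0,0,0,-1,-2.8,0,0.45]
    - [0,0,0,-1,-2.8,0,0.45]
    - [0,0,0,-0.7,-1.9,0,0.45]
    - [0,0,0,0,0,0,0.45]
    - [0,0,0,0,0,0,0.45]
    - [0,0,0,0,0,0,0.45]
    - [0,0,0,0,0,0,0.45]
    - [0,0,0,0,0,0,0.45]
    - [0,0,0,0,0,0,0.45]

```text
t: 19.2
tcp_pos: [489.1, 153.3, 128.3]
tool_rot: [0.622, 3.079, 0.0]
force: [0.1, 0.5, 0.6]
opening: 38.2
gripper_force: 0.0
```

Slack, with force about zero. Now I lean again: the same 10.9 mm, in stages.

Emit:
servo_tool:
  rows:
    - [0,0,0,1,2.8,0,0.45]
    - [0,0,0,1,2.8,0,0.45]
    - [0,0,0,0.8,2.4,0,0.45]
    - [0,0,0,0.5,1.5,0,0.45]
    - [0,0,0,0,0,0,0.45]
    - [0,0,0,0,0,0,0.45]

```text
t: 19.95
tcp_pos: [490.9, 161.3, 127.6]
tool_rot: [-0.62, -3.077, 0.006]
force: [-3.8, -9.5, 1.1]
opening: 38.2
gripper_force: 5.2
```

Emit:
servo_tool:
  rows:
    - [0,0,0,0.3,0.9,0,0.45]
    - [0,0,0,0,0,0,0.45]
    - [0,0,0,0,0,0,0.45]

```text
t: 20.32
tcp_pos: [491.1, 162.0, 127.6]
tool_rot: [-0.62, -3.077, 0.007]
force: [-3.4, -11.6, 2.7]
opening: 38.2
gripper_force: 5.8
```

Emit:
servo_tool:
  rows:
    - [0,0,0,0,0,0,0.45]
    - [0,0,0,0,0,0,0.45]
    - [0,0,0,0,0,0,0.45]
    - [0,0,0,0,0,0,0.45]
    - [0,0,0,0,0,0,0.45]
    - [0,0,0,0,0,0,0.45]
    - [0,0,0,0,0,0,0.45]
    - [0,0,0,0,0,0,0.45]
    - [0,0,0,0,0,0,0.45]
    - [0,0,0,0,0,0,0.45]
    - [0,0,0,0,0,0,0.45]

```text
t: 21.7
tcp_pos: [491.0, 162.0, 127.6]
tool_rot: [-0.62, -3.077, 0.007]
force: [-3.4, -10.3, 1.4]
opening: 38.4
gripper_force: 5.8
```

Emit:
servo_tool:
  rows:
    - [0,0,0,0.1,0.3,0,0.45]
    - [0,0,0,0,0,0,0.45]
    - [0,0,0,0,0,0,0.45]
    - [0,0,0,0,0,0,0.45]
    - [0,0,0,0,0,0,0.45]
    - [0,0,0,0,0,0,0.45]
    - [0,0,0,0,0,0,0.45]
    - [0,0,0,0,0,0,0.45]
    - [0,0,0,0,0,0,0.45]
    - [0,0,0,0,0,0,0.45]
    - [0,0,0,0,0,0,0.45]

```text
t: 23.08
tcp_pos: [491.1, 162.1, 127.5]
tool_rot: [-0.62, -3.077, 0.007]
force: [-4.0, -12.5, 0.6]
opening: 38.4
gripper_force: 6.0
```

Emit:
servo_tool:
  rows:
    - [0,0,0,-1,-2.8,0,0.45]
    - [0,0,0,-1,-2.8,0,0.45]
    - [0,0,0,-1,-2.8,0,0.45]
    - [0,0,0,-0.8,-2.2,0,0.45]
    - [0,0,0,0,0,0,0.45]
    - [0,0,0,0,0,0,0.45]
    - [0,0,0,0,0,0,0.45]

```text
t: 23.95
tcp_pos: [489.1, 153.6, 128.3]
tool_rot: [0.622, 3.079, 0.0]
force: [-0.3, -1.0, 0.5]
opening: 38.3
gripper_force: 0.0
```

Unloaded. Next I lift straight up, retreat, and check.

Emit:
servo_tool:
  rows:
    - [0,0,0,0,0,15,0.45]
    - [0,0,0,0,0,25,0.45]
    - [0,0,0,0,0,40,0.45]
    - [0,0,0,0,0,40,0.45]
    - [0,0,0,-15,-50,0,0.45]
    - [0,0,0,-15,-50,0,0.45]
    - [0,0,0,-15,-50,0,0.45]
    - [0,0,0,-15,-50,0,0.45]
    - [0,0,0,-15,-50,0,0.45]
    - [0,0,0,0,-50,0,0.45]
    - [0,0,0,0,-50,0,0.45]
    - [0,0,0,0,-50,0,0.45]
    - [0,0,0,0,0,0,0.45]
    - [0,0,0,0,0,0,0.45]

```text
t: 25.7
tcp_pos: [413.8, -246.3, 248.7]
tool_rot: [0.624, 3.079, 0.001]
force: [-0.2, 1.2, 0.2]
opening: 38.8
gripper_force: 0.0
```

```bash
python3 - <<'E'
from h import *
p=np.mean([cams.read_camera("top")[0].astype(float) for _ in range(4)],0).astype(np.uint8)
cv2.imwrite("pics/c4.png",cv2.resize(p[150:250,190:300,::-1],None,fx=5,fy=5,interpolation=cv2.INTER_CUBIC))
E
```

```text
(no output)
```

View pics/c4.png

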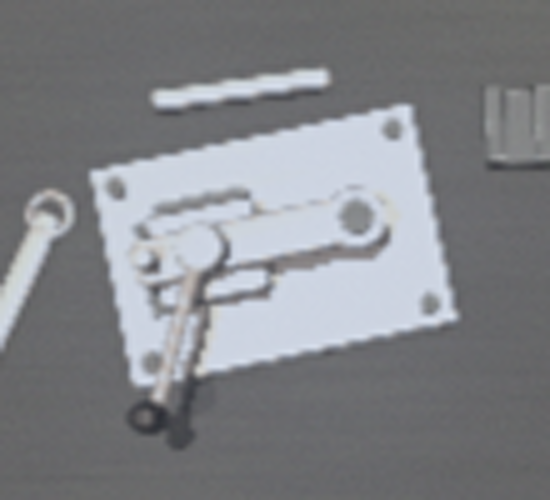

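The arm is still closed, with hub (203,247) and pin (145,259) unchanged. The lever has turned to (148,415), and the parallel, V-block and spanner haven't moved.

```bash
python3 -c "
from bench import arm;print(arm.close_job())"
```

```text
the job is handed in; nothing more can be done
None
```

The job is handed in at about 26 s: the clamp arm is closed against its stop, the screw was leaned on twice at about 12 N by the wrist force reading (noise about ±1 N) for over a second each, going slack in between, and the lever is left unloaded, with the arm, parallel, V-block and spanner unmoved in the final top view.

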